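Set up the catalogue shot on the photo lift table

ROBOT

A 6-joint arm with a two-finger parallel gripper is mounted at the origin on the work surface. World frame = base frame: x ahead of the robot, y to its left, z up, the work surface at z = 0. Lengths are in mm, angles in rad, forces in N, time in s.
With the tool pointing down it reaches from about 375 to 925 mm from the base axis. Payload 5.7 kg.
Tool frame: the origin (TCP) lies between the finger pads; the fingertips stand ctrl.tcp_to_tips ahead of it and the grasp point (between the pads) lies 6 mm ahead of it (ctrl.tcp_to_tips is the distance from the TCP to the fingertips, in mm); y points along the fingers, x is the direction in which the jaws open and shut, and the axes are right-handed (so a half turn about y gives the same grasp; the last joint's range is limited). The gripper opens to 88 mm and grips with 3 to 60 N. Pads are 20 mm wide; open, the fingers measure 115 mm over their backs; the gripper's body (75 mm by 178 mm) begins 61 mm behind the grasp point.
Start: joints at [1.058, 0.359, 1.51, -0, 1.272, -0.115], TCP at [232.425, 553.122, 247.623] pointing down, gripper open.
Joint ranges: [-2.97, 2.97], [-1.01, 2.36], [0.21, 2.38], [-0.96, 4.11], [0.2, 2.71], [-2.98, 2.98]. Speed limits (rad/s): [2.39, 2.39, 3.14, 3.14, 3.14, 3.14].

INTERFACE

Orientations are given as a rotation vector (axis times angle).
In Python, from bench import ctrl gives the robot as it stands. Calls block until the motion is done:
- ctrl.move_ptp(position, orientation): joint-space move of the TCP to a pose.
- ctrl.servo_line(position, orientation=None, v=150, until_force=None): straight line of the TCP; orientation=None keeps the orientation; v is the mean speed in mm/s. With until_force (N) it stops when the force on the tool has changed by that much, and returns True; else False.
- ctrl.goto_joints(angles): joint-space move.
- ctrl.set_gripper(opening, grasp_force=None): opening from 0.0 (shut) to 1.0 (fully open); grasp_force is the grip in N (None keeps the last); returns when the fingers have stopped.
- ctrl.pause(seconds).
- ctrl.inverse_kinematics(position, orientation): joint angles nearest the present ones, or None.
- ctrl.get_state(): the state.
- ctrl.snapshot(name): name is "side" or "top"; returns a dict with "img" (384x512x3 uint8, red, green, blue), "fx", "fy", "cx", "cy" (pixels), "T" (4x4, takes a point from camera to world coordinates). Camera axes: x right, y up, looking along -z (the intrinsics and any distortion apply to the point x, -y, -z); pixel columns grow to the right and rows downward; lengths in mm; the calibration is good to about 2 mm. A picture is of the moment at which its call begins. There is no depth.
A pose or a line that the arm cannot do raises ctrl.MotionError and nothing moves.
- ctrl.job_done(): hands the job in, once; it reports no verdict.
Trained networks look in the newest picture that a camera, given by its name, has taken for a name from the list of things; names that differ only in an ending like _2 or _b are one class to them, and where a whole thing is asked for, a point or a joint stands for the part that bears it (a point fixed in the world has none). Each returns a list of dicts, best first, with "conf" (0 to 1); they miss things now and then, are a little off and sometimes report something else, mostly with a low value. They report only what shows in the picture. A call takes as long as a camera call.
- ctrl.recognise(target, camera): "box" ([left, top, right, bottom] in pixels, round what is visible of it).
The state is a dict: "time_s": time; "joint_pos": joint angles; "qvel": joint speeds; "joint_torque": joint torques, N m; "ee_pos": TCP position; "tool_rot": TCP orientation; "force": force on the tool from outside, world axes, zero at the start; "torque": the same for the moment, N m; "width": opening from 0.0 (shut) to 1.0 (fully open).
Only numpy, scipy, OpenCV 4.12 (cv2) and the standard library are available. Lean on these libraries where they do the work, as an engineer would, in place of code of your own. Each camera call takes 0.05 s, during which the arm holds its last target.

TASK

Get the catalogue shot ready: while the lift table is still down, stand every piece of tableware on the bench (the cup, beaker, ramekin and dip dish, as many as are there) upright and wholly on its platform; then crank the handwheel to raise the platform until its pointer is level with the clip on the rule. Also take the two glaze swatches out of their rack and hang them by their holes on the stand, one on each peg (at any time), and leave the plates, tape, brush and bottle where they are.

Things in the scene. Friction and masses are not known exactly. Their poses are not given: they have to be found in the camera images.
- lift: hand-cranked screw lift table, fixed to the bench, dark steel base plate 210 x 280 x 18 mm carrying a platform, and on its right side (-y) a grey right-angle gearbox (48 x 36 mm, top 116 mm above the bench) with a handwheel. Origin: middle of the base plate's underside; z up, +y the side away from the handwheel. Its yaw differs a little from start to start.
- platform_top (a point): middle of the platform's top face (aluminium plate with a grey laminate top, 200 mm along x by 250 mm along y, edges level with it, no rim); same axes as the lift. About 95 to 100 mm above the bench at the start; the platform can rise to 153 mm. It stays where it is left.
- hub (a point): centre of the handwheel, 92 mm above the bench. Upright wheel with a grey rim, axle along the lift's y, 85 mm right of the platform's edge, 39 mm clear of the gearbox: round rim bar 14 mm thick on a 63 mm radius, three thin spokes, hub 30 mm in diameter, 28 mm long, no crank handle. The rim's top can be pinched from above, fingers either side in y, and swept about 0.7 rad each side of the top per hold.
- wheel (a joint): angle of the handwheel, rad; grows when the rim's top moves to the lift's +x (away from the robot), which raises the platform: 24 mm per full turn (3.82 mm per rad). 0 to 1.3 at the start, stops at 15. Needs about 0.3 N m (5 N at the rim) and stays where it is left.
- pointer (a point): tip of the small white pointer, 3 mm thick, fixed to the platform's far (+x) edge near its left end, lying on the face of the rule; it rises with the platform, 8 mm below platform_top's height.
- clip: small brass clip, 6 mm high, set on the upright steel rule (24 mm wide, 3 mm thick, top 173 mm above the bench, 14 mm beyond the platform's far edge near its left end); marks the height wanted. Origin: middle of the clip's height. It is 22 to 42 mm above the pointer at the start; fixed.
- cup: white ceramic tea cup without handle, round, 62 mm in diameter, 50 mm high, open top, straight wall 4 mm thick above a narrower foot (46 mm). Origin: centre of its underside, z up. May be absent.
- beaker: white ceramic beaker, round, 60 mm in diameter, 60 mm high, open top, straight wall 4 mm thick above a foot of 48 mm. Origin: centre of its underside, z up. May be absent.
- ramekin: white ceramic ramekin, round, 66 mm in diameter, 38 mm high, open top, straight wall 4 mm thick above a foot of 56 mm. Origin: centre of its underside, z up. May be absent.
- dip_dish: white ceramic dip dish, round, 68 mm in diameter, 32 mm high, open top, straight wall 4 mm thick above a foot of 54 mm. Origin: centre of its underside, z up. May be absent.
- rack: low wooden rack, 112 mm (x) by 74 mm (y) by 30 mm high, fixed; two slots along y, 10 mm wide and 20 mm deep, 60 mm apart, each holding a swatch on its bottom edge. Origin: middle of its underside.
- swatch_a: glaze swatch: brownish ceramic plate 50 mm wide (y), 90 mm high (z), 8 mm thick (x), 80 g, with a hole 18 mm in diameter near its top; stands upright in the rack. Origin: middle of its bottom edge.
- swatch_b: glaze swatch, white, otherwise the same as swatch_a.
- swatch_a_hole (a point): centre of swatch_a's hole, 73 mm above its bottom edge and 17 mm below its top edge.
- swatch_b_hole (a point): centre of swatch_b's hole, likewise.
- stand: swatch stand, fixed: base 100 x 160 x 12 mm, a post and a level cross bar (156 mm along y, 26 mm high, top 163 mm above the bench, its near face 22 mm beyond the origin) with two steel pegs 100 mm apart that point to the stand's -x (towards the robot). Origin: on the bench, midway between the pegs, 22 mm short of the post; z up.
- peg_left (a point): middle of the left (+y) peg's axis, 154.5 mm above the bench; peg 7 mm in diameter, 52 mm long from the bar's face, rising 10 degrees towards its free tip, which is 25 mm from here along -x and 4.5 mm higher; the bar's face is 27 mm from here along +x. Same axes as the stand.
- peg_right (a point): middle of the right (-y) peg's axis, the same kind of peg.
- plates: stack of six small plates, 120 mm in diameter, 46 mm high; not part of the job.
- tape: roll of clear packing tape, 90 mm in diameter, 48 mm high, lying flat; not part of the job.
- brush: dusting brush 190 mm long lying on the bench; not part of the job.
- bottle: white plastic bottle of cleaner with a grey cap, 60 mm in diameter, 150 mm high; not part of the job.

How it is judged (in metres and radians):
On the way, in this order (a step that is already met when the one before it is completed fails the run):
1. every piece of tableware stands on the platform while the lift is still down (x of cup in the frame of platform_top between -0.075 and 0.075 m and y of cup in the frame of platform_top between -0.1 and 0.1 m and z of cup in the frame of platform_top between -0.005 and 0.005 m and angle between each of cup, beaker, ramekin, dip_dish's own z axis and vertical below 0.12 rad and x of beaker in the frame of platform_top between -0.075 and 0.075 m and y of beaker in the frame of platform_top between -0.1 and 0.1 m and z of beaker in the frame of platform_top between -0.005 and 0.005 m and x of ramekin in the frame of platform_top between -0.075 and 0.075 m and y of ramekin in the frame of platform_top between -0.1 and 0.1 m and z of ramekin in the frame of platform_top between -0.005 and 0.005 m and x of dip_dish in the frame of platform_top between -0.075 and 0.075 m and y of dip_dish in the frame of platform_top between -0.1 and 0.1 m and z of dip_dish in the frame of platform_top between -0.005 and 0.005 m and z of pointer in the frame of clip below -0.012 m), for 0.2 s.
2. the platform is cranked up until the pointer is level with the clip (z of pointer in the frame of clip between -0.002 and 0.002 m), for 0.3 s.
At the end, for the whole second after the job is handed in: Every piece present stands upright (within 7 degrees) with its foot wholly on the platform (centre at least 25 mm inside the edges); the pointer is within 2 mm of the middle of the clip's height; one swatch hangs by its hole on each peg, upright; everything is at rest (all of step 2 and x of cup in the frame of platform_top between -0.075 and 0.075 m and y of cup in the frame of platform_top between -0.1 and 0.1 m and z of cup in the frame of platform_top between -0.005 and 0.005 m and angle between each of cup, beaker, ramekin, dip_dish's own z axis and vertical below 0.12 rad and x of beaker in the frame of platform_top between -0.075 and 0.075 m and y of beaker in the frame of platform_top between -0.1 and 0.1 m and z of beaker in the frame of platform_top between -0.005 and 0.005 m and x of ramekin in the frame of platform_top between -0.075 and 0.075 m and y of ramekin in the frame of platform_top between -0.1 and 0.1 m and z of ramekin in the frame of platform_top between -0.005 and 0.005 m and x of dip_dish in the frame of platform_top between -0.075 and 0.075 m and y of dip_dish in the frame of platform_top between -0.1 and 0.1 m and z of dip_dish in the frame of platform_top between -0.005 and 0.005 m and (((x of swatch_a_hole in the frame of peg_left between -0.022 and 0.022 m and y of swatch_a_hole in the frame of peg_left between -0.008 and 0.008 m and z of swatch_a_hole in the frame of peg_left between -0.014 and 0.004 m and angle between swatch_a's own z axis and vertical below 0.2 rad) and (x of swatch_b_hole in the frame of peg_right between -0.022 and 0.022 m and y of swatch_b_hole in the frame of peg_right between -0.008 and 0.008 m and z of swatch_b_hole in the frame of peg_right between -0.014 and 0.004 m and angle between swatch_b's own z axis and vertical below 0.2 rad)) or ((x of swatch_a_hole in the frame of peg_right between -0.022 and 0.022 m and y of swatch_a_hole in the frame of peg_right between -0.008 and 0.008 m and z of swatch_a_hole in the frame of peg_right between -0.014 and 0.004 m and angle between swatch_a's own z axis and vertical below 0.2 rad) and (x of swatch_b_hole in the frame of peg_left between -0.022 and 0.022 m and y of swatch_b_hole in the frame of peg_left between -0.008 and 0.008 m and z of swatch_b_hole in the frame of peg_left between -0.014 and 0.004 m and angle between swatch_b's own z axis and vertical below 0.2 rad))) and linear speed of each of cup, beaker, ramekin, dip_dish, swatch_a, swatch_b below 0.02 m/s and velocity of joint wheel between -0.05 and 0.05 rad/s); the robot touches nothing.
It fails at once if the plates is pushed more than 3 cm (distance of plates from where it was at the start of the episode above 0.03 m).
It fails at once if the tape is pushed more than 3 cm (distance of tape from where it was at the start of the episode above 0.03 m).
It fails at once if the brush is pushed more than 3 cm (distance of brush from where it was at the start of the episode above 0.03 m).
It fails at once if the bottle is pushed more than 3 cm (distance of bottle from where it was at the start of the episode above 0.03 m).
Of cup, beaker, ramekin, dip_dish only 2 to 4 are there at a start; the rules pass over those that are not, and their reading is None.
At some moment in a run one of cup, beaker, ramekin, dip_dish may be knocked a few centimetres aside while the robot is not near it.
It also fails if it takes over 210 s, if anything falls off the work surface, if the arm or the gripper's body presses on something with over 40 N, if the wrist force passes 120 N, or if a joint passes its speed limit or range.

## Working session

There is one attempt and no reset: what is moved stays moved. The work goes in short steps, each a Python script; the robot and the scene stay as the last script left them, time stands still between calls to the robot, and variables do not carry over. Pictures are saved under pics/ and viewed, and the job is handed in when it is done.

```bash
ls; mkdir -p pics; python3 - <<'E'
from bench import ctrl
import cv2,numpy as np
print(ctrl.get_state(), ctrl.tcp_to_tips)
for n in("side","top"):
    s=ctrl.snapshot(n); print({k:v for k,v in s.items() if k!='img'})
    cv2.imwrite(f"pics/{n}0.png",cv2.resize(s['img'][:,:,::-1],(768,576),interpolation=cv2.INTER_CUBIC))
    for t in ["lift","platform_top","hub","pointer","clip","cup","beaker","ramekin","dip_dish","rack","swatch_a","swatch_b","stand","plates","tape","brush","bottle"]:
        try:r=ctrl.recognise(t,n)
        except Exception as e: r=[];print(e)
        print(n,t,[(np.round(d['box']).tolist(),round(d['conf'],2)) for d in r[:4]])
E
```

```text
pics
{'time_s': 0.0, 'joint_pos': array([ 1.05789923e+00,  3.59536997e-01,  1.51138011e+00,  2.17077574e-05,
        1.27251372e+00, -1.15103836e-01]), 'qvel': array([-2.16759183e-03, -1.52126599e-03, -5.57918925e-05,  1.00139036e-03,
        6.00965981e-04,  3.09057189e-04]), 'joint_torque': array([-1.56549460e-03, -5.15366077e+01, -2.70725763e+01,  6.73139468e-02,
        3.49454291e-02, -1.66195050e-04]), 'ee_pos': array([232.12558569, 552.60358799, 246.81042201]), 'tool_rot': array([-1.37236751, -0.91012973,  0.9128424 ]), 'force': array([ 0.28026422, -0.96100408, -0.25102491]), 'torque': array([-0.02322691,  0.0061466 , -0.02486787]), 'width': 1.0002930175133247} 25.0
{'fx': 370.4320202078729, 'fy': 370.4320202078729, 'cx': 252.86480415387442, 'cy': 186.76737387018662, 'T': array([[-9.24126913e-01,  2.06310909e-01, -3.21597975e-01,
         2.43269247e+02],
       [-3.81545787e-01, -4.53558487e-01,  8.05423809e-01,
         8.33677894e+02],
       [ 2.03042272e-02,  8.67018170e-01,  4.97862662e-01,
         6.35539156e+02],
       [ 0.00000000e+00,  0.00000000e+00,  0.00000000e+
[... 2106 characters left out ...]
5.0], 0.7), ([257.0, 165.0, 345.0, 241.0], 0.59)]
top swatch_a [([185.0, 203.0, 204.0, 223.0], 0.69), ([129.0, 236.0, 155.0, 243.0], 0.56), ([122.0, 258.0, 146.0, 264.0], 0.5)]
top swatch_b [([185.0, 203.0, 204.0, 223.0], 0.69), ([129.0, 236.0, 155.0, 243.0], 0.56), ([122.0, 258.0, 146.0, 264.0], 0.5)]
top stand [([104.0, 164.0, 172.0, 205.0], 0.61), ([321.0, 266.0, 353.0, 297.0], 0.47)]
top plates [([183.0, 118.0, 222.0, 158.0], 0.6)]
top tape [([321.0, 266.0, 353.0, 295.0], 0.62), ([257.0, 166.0, 345.0, 243.0], 0.36), ([344.0, 132.0, 371.0, 157.0], 0.18)]
top brush [([274.0, 112.0, 292.0, 171.0], 0.61)]
top bottle [([260.0, 166.0, 347.0, 242.0], 0.71), ([344.0, 133.0, 370.0, 159.0], 0.55)]
```

View pics/side0.png

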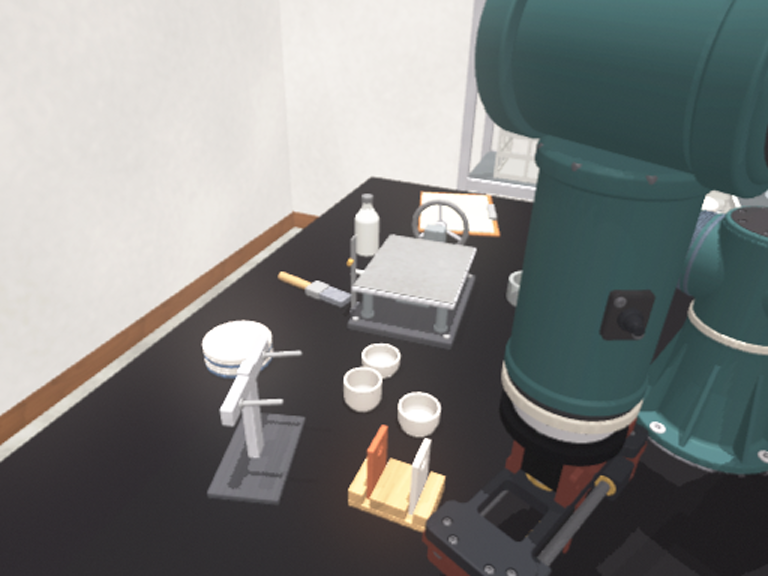

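View pics/top0.png

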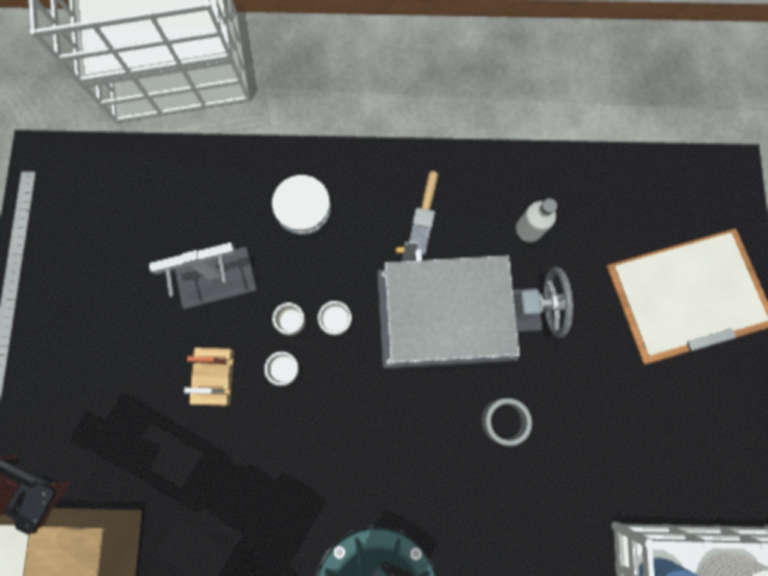

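```bash
cat > h.py <<'E'
from bench import ctrl
import cv2,numpy as np,json
from scipy.spatial.transform import Rotation as R
def snap(n):return ctrl.snapshot(n)
def proj(s,p):
    T=s['T'];q=np.linalg.inv(T)@np.r_[p,1]
    return np.array([s['cx']+s['fx']*q[0]/-q[2], s['cy']+s['fy']*(-q[1])/-q[2]])
def ray(s,uv):
    d=np.array([(uv[0]-s['cx'])/s['fx'],-(uv[1]-s['cy'])/s['fy'],-1.])
    return s['T'][:3,3],s['T'][:3,:3]@d
def onz(s,uv,z):
    o,d=ray(s,uv);return o+d*(z-o[2])/d[2]
def tri(s1,u1,s2,u2):
    o1,d1=ray(s1,u1);o2,d2=ray(s2,u2);d1=d1/np.linalg.norm(d1);d2=d2/np.linalg.norm(d2)
    A=np.c_[d1,-d2];t=np.linalg.lstsq(A,o2-o1,rcond=None)[0]
    a=o1+d1*t[0];b=o2+d2*t[1];return (a+b)/2,np.linalg.norm(a-b)
def crop(s,box,k,name):
    l,t,r,b=box;im=s['img'][t:b,l:r,::-1]
    im=cv2.resize(im,None,fx=k,fy=k,interpolation=cv2.INTER_CUBIC)
    cv2.imwrite("pics/"+name+".png",im)
E
python3 - <<'E'
from h import *
import pickle
S={n:snap(n) for n in("side","top")}
pickle.dump(S,open("S0.pkl","wb"))
t,s=S['top'],S['side']
crop(t,(250,155,390,250),5,"t_lift");crop(t,(95,155,245,280),5,"t_left")
crop(s,(130,215,300,360),4,"s_left");crop(s,(220,120,330,240),5,"s_lift")
E
```

```text
(no output)
```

View pics/t_lift.png

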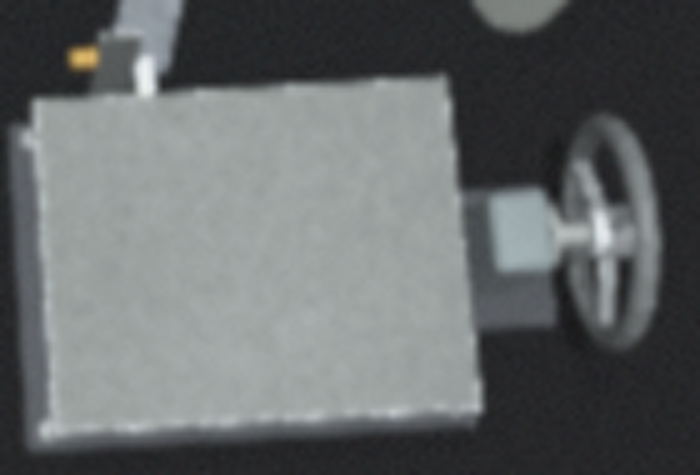

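View pics/t_left.png

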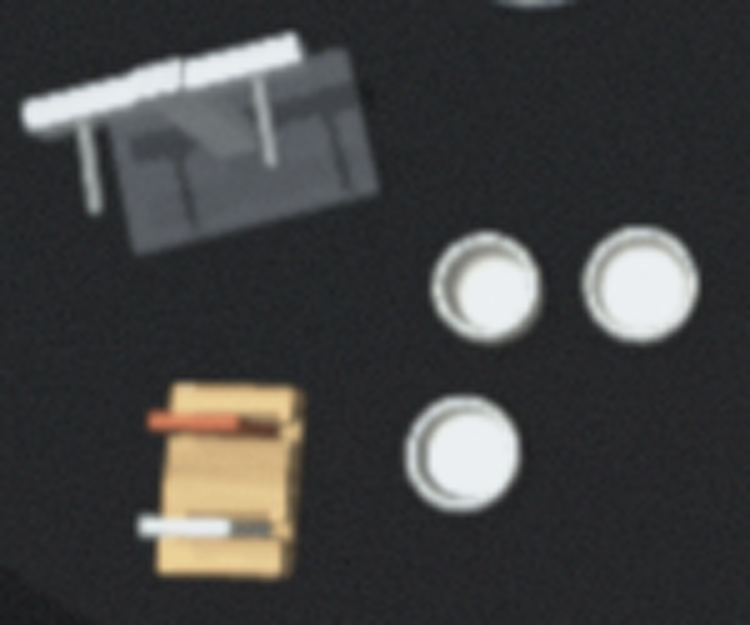

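View pics/s_left.png

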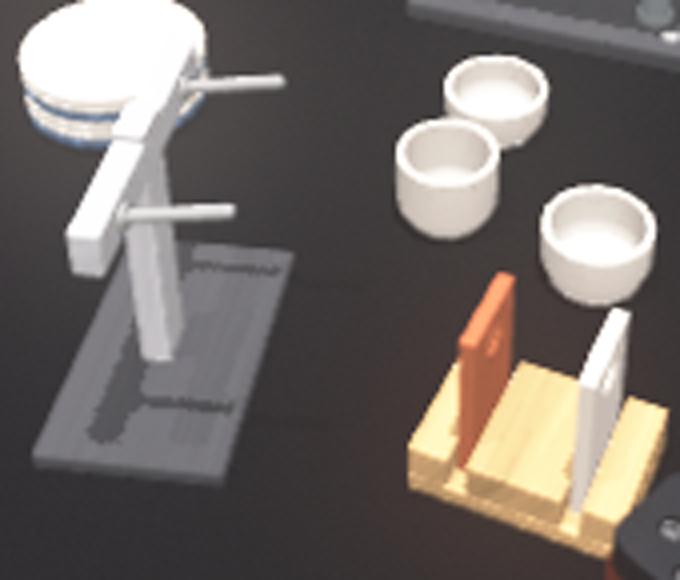

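View pics/s_lift.png

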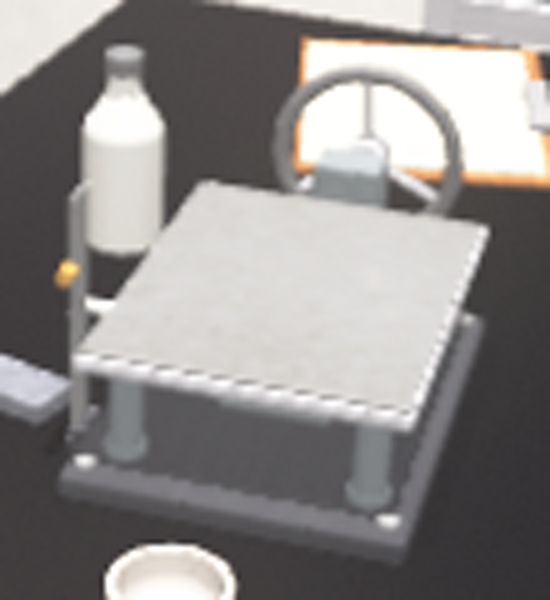

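```bash
cat > loc.py <<'E'
from h import *
import pickle
from scipy.optimize import least_squares
S=pickle.load(open("S0.pkl","rb"));t,s=S['top'],S['side']
c=lambda l,tp,k:(lambda p:(l+(p[0]+.5)/k-.5,tp+(p[1]+.5)/k-.5))
TL,TF,SL,SF=c(250,155,5),c(95,155,5),c(130,215,4),c(220,120,5)
np.set_printoptions(precision=1,suppress=True)
def fit(obs,x0,freez=False):
    def f(p):
        ca,sa=np.cos(p[2]),np.sin(p[2]);r=[]
        for cam,uv,m in obs:
            z=m[2]+(p[3] if freez else 0)
            w=[p[0]+ca*m[0]-sa*m[1],p[1]+sa*m[0]+ca*m[1],z]
            r+=list(proj(cam,w)-uv)
        return r
    q=least_squares(f,x0);print(q.x,'yaw',round(q.x[2],4),'res px',np.array(q.fun).reshape(-1,2).tolist() and np.round(q.fun,1));return q.x
tl=[((33,98),(100,125)),((447,78),(100,-125)),((482,412),(-100,-125)),((45,432),(-100,125))]
sl=[((78,358),(100,125)),((410,422),(-100,125)),((488,230),(-100,-125)),((205,182),(100,-125))]
ob=[(t,TL(a),(*m,0)) for a,m in tl]+[(s,SF(a),(*m,0)) for a,m in sl]
print("lift");L=fit(ob,[500,0,0,97],True)
ob=[]
for (a,m) in [((95,210),(-30,50,159)),((85,125),(22,50,150)),((271,163),(-30,-50,159)),((260,80),(22,-50,150))]: ob.append((t,TF(a),m))
for (a,m) in [((233,210),(-30,50,159)),((122,213),(22,50,150)),((283,82),(-30,-50,159)),((185,86),(22,-50,150))]: ob.append((s,SL(a),m))
print("stand");St=fit(ob,[600,350,.2])
for n,a,b in [("red+y",(150,421),(471,340)),("red-y",(239,423),(508,276)),("wh+y",(140,526),(590,382)),("wh-y",(230,528),(624,313))]:
    print(n,*tri(t,TF(a),s,SL(b)))
for n,a,z,b in [("cup",(487,287),50,(447,153)),("ram",(463,453),38,(598,221)),("dish",(640,284),32,(496,86))]:
    p=onz(t,TF(a),z);print(n,p,tri(t,TF(a),s,SL(b)))
print("rot",R.from_rotvec(ctrl.get_state()['tool_rot']).as_matrix())
for n,a,b in [("hub",(603,232),(368,160)),("clip",(83,57),(67,273)),("pointer",(146,68),(92,304))]:
    print(n,*tri(t,TL(a),s,SF(b)))
E
python3 loc.py
```

```text
lift
[ 544.6 -134.8    0.1   90.6] yaw 0.0674 res px [-0.2  0.1  0.1  0.3 -0.5  0.1  0.9  0.2 -1.2 -0.4  0.4 -0.2  0.6  0.1
 -0.5  0.4]
stand
[590.1 351.7   0.3] yaw 0.2778 res px [ 0.  -0.3 -0.2 -0.2  0.1  0.1 -0.5  0.1 -0.5 -0.1  0.7  0.2 -0.3 -0.4
  0.4 -0.1]
red+y [434.4 370.4 101.7] 0.7155341540749394
red-y [435.  320.6  97.4] 0.17071171888402636
wh+y [374.9 371.1 100.8] 1.1783890403751096
wh-y [374.7 320.9  97.3] 1.4296489934234125
cup [523.8 189.7  50. ] (array([525.2, 190.6,  46.1]), np.float64(1.695879089953268))
ram [423.7 201.   38. ] (array([424.3, 201.2,  37.5]), np.float64(1.1057613447895194))
dish [530.2  97.9  32. ] (array([530.9,  98.1,  30.6]), np.float64(1.0211073412413423))
rot [[ 0.4 -0.  -0.9]
 [ 0.9 -0.   0.4]
 [-0.  -1.  -0. ]]
hub [ 561.4 -342.9   89.1] 0.2916294061747038
clip [652.2 -32.2 127.6] 0.38416378042059035
pointer [656.  -72.2  86.4] 2.819004780613363
```

```bash
cat >> h.py <<'E'
LIFT=np.array([544.6,-134.8]);LY=0.0674
def lw(x,y): 
    c,s_=np.cos(LY),np.sin(LY);return LIFT+[c*x-s_*y,s_*x+c*y]
def ori(a):
    ca,sa=np.cos(a),np.sin(a)
    return R.from_matrix(np.array([[ca,0,-sa],[sa,0,ca],[0,-1,0]])).as_rotvec()
def best(p,a):
    # choose a or a+pi with the smaller joint travel
    q0=ctrl.get_state()['joint_pos'];b=None
    for k in(0,np.pi,-np.pi):
        q=ctrl.inverse_kinematics(p,ori(a+k))
        if q is not None and abs(q[5])<2.9 and (b is None or np.abs(q-q0).max()<b[0]): b=(np.abs(q-q0).max(),a+k)
    return b[1]
def st(m=''):
    g=ctrl.get_state();print(m,'t',round(g['time_s'],1),np.round(g['ee_pos'],1),'F',np.round(g['force'],1),'w',round(g['width']*88,1))
def pick(xy,a,h,force=20,openw=1.0):
    ctrl.set_gripper(openw)
    p=np.r_[xy,160.];a=best(p,a)
    ctrl.move_ptp(p,ori(a));ctrl.servo_line(np.r_[xy,h+6],v=200)
    ctrl.set_gripper(0.0,force);st('gripped')
    ctrl.servo_line(np.r_[xy,230.],v=250)
def place(x,y,h,zt=95):
    xy=lw(x,y);p=np.r_[xy,230.];a=best(p,LY)
    ctrl.move_ptp(p,ori(a));ctrl.servo_line(np.r_[xy,zt+h+6+6],v=200);st('carry')
    r=ctrl.servo_line(np.r_[xy,zt+h+6-8],v=25,until_force=3);st('down %s'%r)
    ctrl.set_gripper(1.0);ctrl.servo_line(np.r_[xy,230.],v=250)
E
python3 - <<'E'
from h import *
pick([530.5,98],0,24)
place(0,-75,24)
st()
s=snap('side');crop(s,(200,110,340,240),5,"a1");s=snap('top');crop(s,(150,155,390,260),3,"a1t")
E
```

```text
gripped t 5.4 [531.   98.   30.9] F [-1.3  0.4  6.1] w 65.6
carry t 8.2 [ 550.3 -209.1  131.6] F [-0.1 -0.4 -0.5] w 66.1
down True t 8.5 [ 550.9 -210.   125.8] F [ 0.9 -0.1  1.8] w 65.2
 t 9.6 [ 549.5 -209.5  229.9] F [-0.8  0.6 -1.2] w 88.2
```

```bash
ls pics
```

```text
a1.png
a1t.png
s_left.png
s_lift.png
side0.png
t_left.png
t_lift.png
top0.png
```

View pics/a1.png

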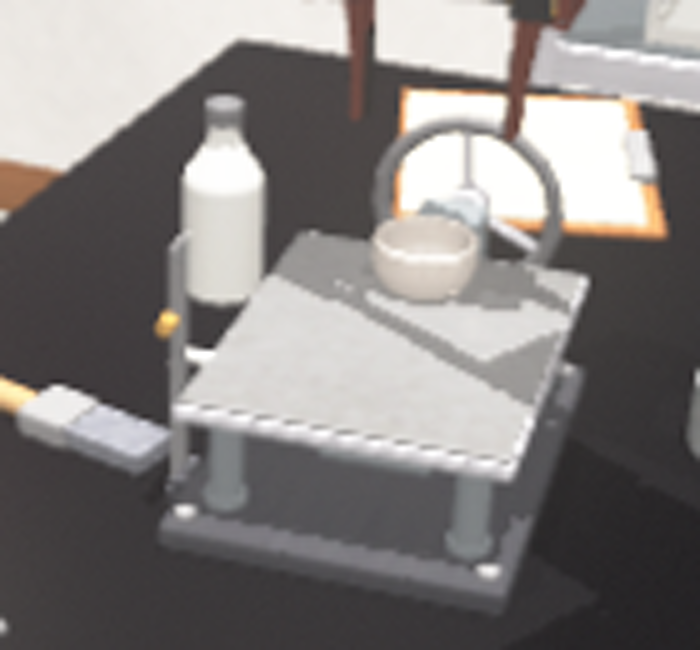

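View pics/a1t.png

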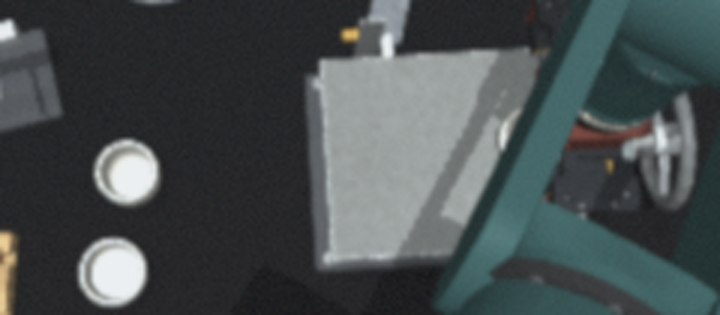

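The dish stands upright on the platform's right end (around (425,258) in the side crop); the cup and ramekin are unmoved at (128,172) and (113,272) in the top crop. Next are the cup and ramekin.

```bash
python3 - <<'E'
from h import *
pick([524,190],-0.785,30)
place(0,0,30)
s=snap('top');crop(s,(150,155,390,260),3,"a2t")
pick([424,201],0.4,27)
place(0,75,27)
ctrl.move_ptp([430,250,260],ori(best([430,250,260],0)))
st()
s=snap('side');crop(s,(200,110,340,240),5,"a3");s=snap('top');crop(s,(100,140,390,290),2.7,"a3t")
E
```

```text
gripped t 12.8 [524.4 190.3  36.8] F [-1.3 -0.2  7.7] w 61.7
carry t 15.6 [ 545.2 -134.3  137.4] F [ 0.1  0.  -1. ] w 61.5
down True t 16.0 [ 546.1 -135.2  131.7] F [ 0.7 -0.2  1.3] w 61.8
gripped t 20.0 [424.5 201.2  33.8] F [-1.5 -1.8  6.4] w 65.6
carry t 22.7 [539.9 -59.2 134.6] F [ 0.3  0.7 -1.7] w 65.5
down True t 23.1 [540.9 -60.1 128.6] F [ 1.6 -0.9 -0.1] w 65.6
 t 25.4 [430.3 249.3 259.4] F [0.7 0.2 0. ] w 87.9
```

View pics/a3.png

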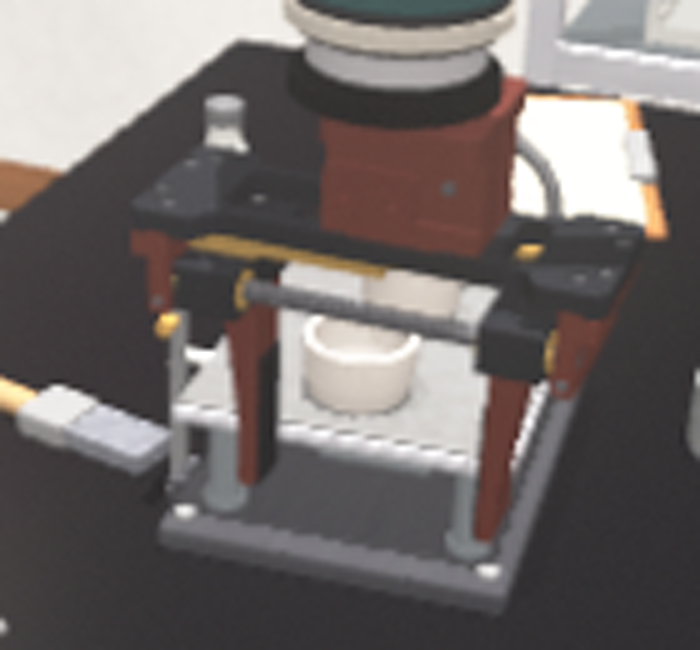

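View pics/a3t.png

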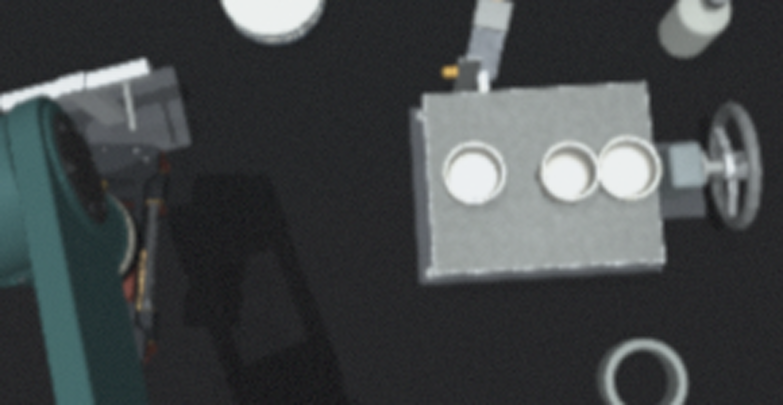

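```bash
cat > chk.py <<'E'
from h import *
def lf(p):
    d=p[:2]-LIFT;c,s_=np.cos(LY),np.sin(LY);return np.round([c*d[0]+s_*d[1],-s_*d[0]+c*d[1]],1)
if __name__=="__main__":
    t=snap('top')
    C=lambda p:(100+(p[0]+.5)/2.7-.5,140+(p[1]+.5)/2.7-.5)
    for n,p,h in [('ram',(475,174),38),('cup',(569,172),50),('dish',(628,168),32)]:
        print(n,lf(onz(t,C(p),93+h)))
    s2=snap('side');crop(s2,(200,110,340,240),5,"a4");
E
python3 chk.py
```

```text
ram [-0.2 74.7]
cup [ -4.8 -22.2]
dish [ -0.5 -88.1]
```

View pics/a4.png

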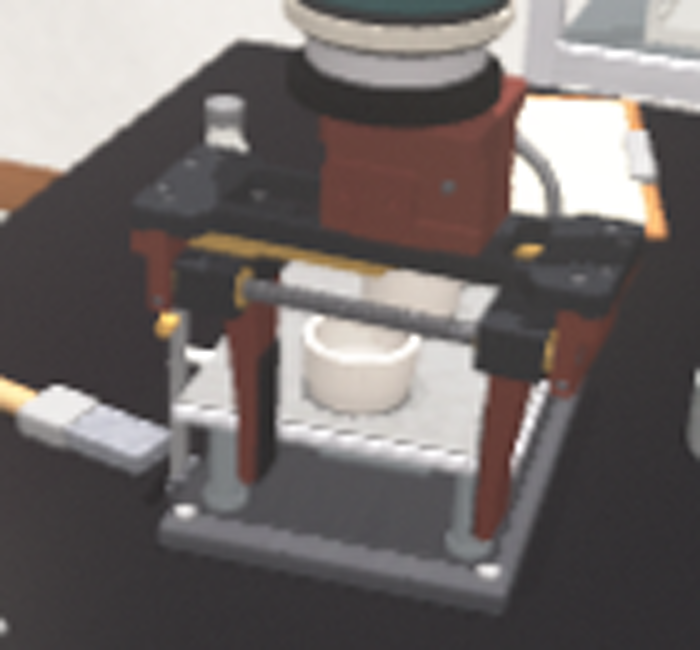

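```bash
cat >> h.py <<'E'
ST=np.array([590.1,351.7]);SY=0.2778
def sw(x,y):
    c,s_=np.cos(SY),np.sin(SY);return ST+[c*x-s_*y,s_*x+c*y]
def swpick(xy,off,a0):
    ctrl.set_gripper(0.5)
    p=np.r_[xy[0],xy[1]+off,160.]
    ctrl.move_ptp(p,ori(a0));p[2]=89+6;ctrl.servo_line(p,v=120)
    ctrl.set_gripper(0.0,25);st('grip');p[2]=190;ctrl.servo_line(p,v=120)
def hang1(yp,off,a0):
    o=ori(a0+SY)
    P=lambda x,z:np.r_[sw(x,yp+off),z+12]
    ax=lambda x:154.5+(-5-x)*.176
    ctrl.move_ptp(P(-75,185),o);ctrl.servo_line(P(-70,160.5),o,v=100);st('pre')
def hang2(yp,off,a0):
    o=ori(a0+SY)
    P=lambda x,z:np.r_[sw(x,yp+off),z+12]
    ax=lambda x:154.5+(-5-x)*.176
    r=ctrl.servo_line(P(-12,ax(-12)+.5),o,v=50,until_force=6);st('in %s'%r)
    return r
def hang3(yp,off,a0):
    o=ori(a0+SY)
    P=lambda x,z:np.r_[sw(x,yp+off),z+12]
    ax=lambda x:154.5+(-5-x)*.176
    r=ctrl.servo_line(P(-12,ax(-12)-7.5),v=15,until_force=2);st('low %s'%r)
    ctrl.set_gripper(0.22);ctrl.servo_line(P(-12,200),v=100);ctrl.servo_line(P(-60,240),v=200)
E
python3 - <<'E'
from h import *
a0=best([435,360,160],0.0);print(a0)
swpick([434.7,345.5],18,a0)
hang1(50,18,a0)
s=snap('side');crop(s,(130,200,300,345),4,"b1");s=snap('top');crop(s,(80,140,260,290),4,"b1t")
open('a0','w').write(str(a0))
E
```

```text
0.0
grip t 28.5 [434.7 363.6  95.1] F [-0.3  0.5  1.8] w 7.7
pre t 30.2 [502.8 397.2 171.5] F [-0.2  1.  -0.1] w 8.3
```

View pics/b1.png

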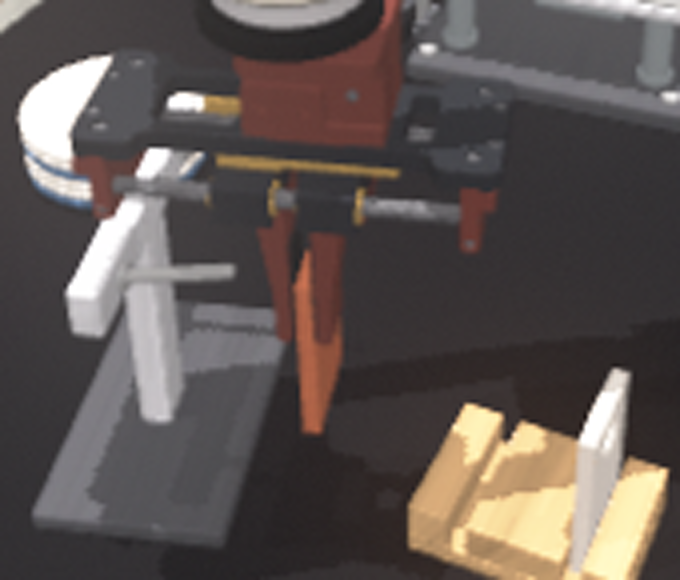

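View pics/b1t.png

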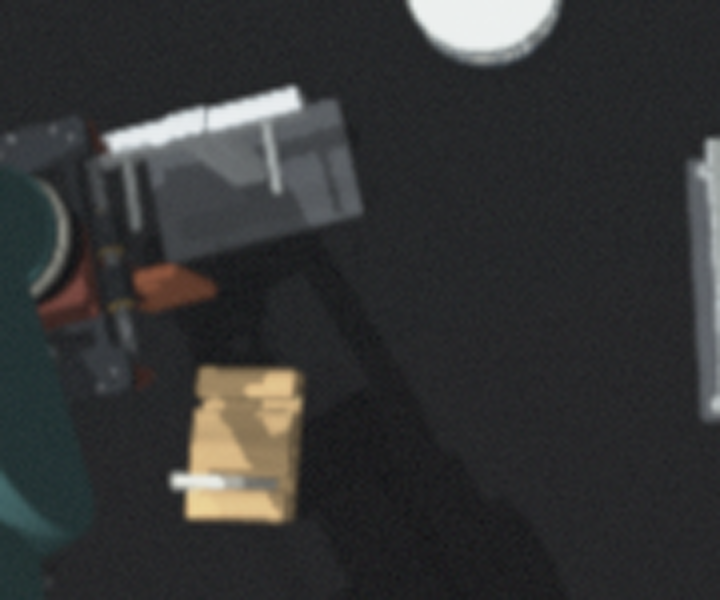

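```bash
python3 - <<'E'
from h import *
if not hang2(50,18,0.0): 
    hang3(50,18,0.0)
    st()
s=snap('side');crop(s,(130,200,300,345),4,"b2");s=snap('top');crop(s,(80,140,260,290),4,"b2t")
E
```

```text
in False t 31.6 [559.6 413.7 168.3] F [-0.1  0.4 -1.1] w 7.7
low True t 32.0 [559.8 413.8 162.6] F [ 0.3 -0.8  5.5] w 7.7
 t 33.6 [513.9 400.8 251.9] F [ 0.3  0.6 -0. ] w 19.3
```

View pics/b2.png

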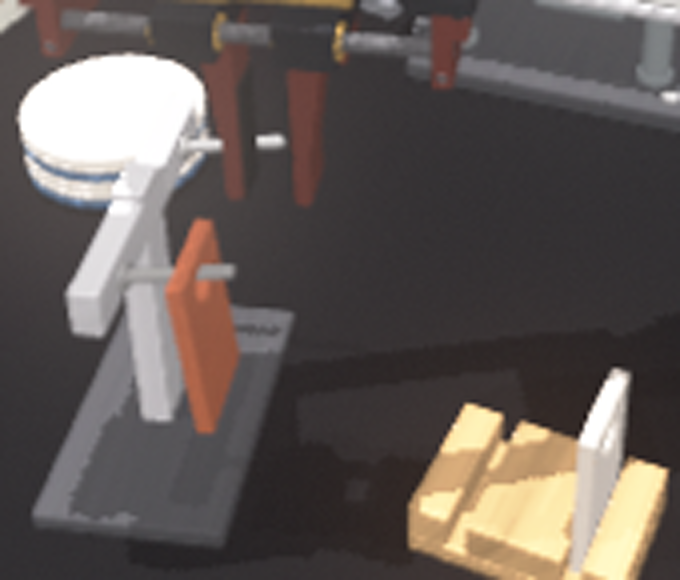

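View pics/b2t.png

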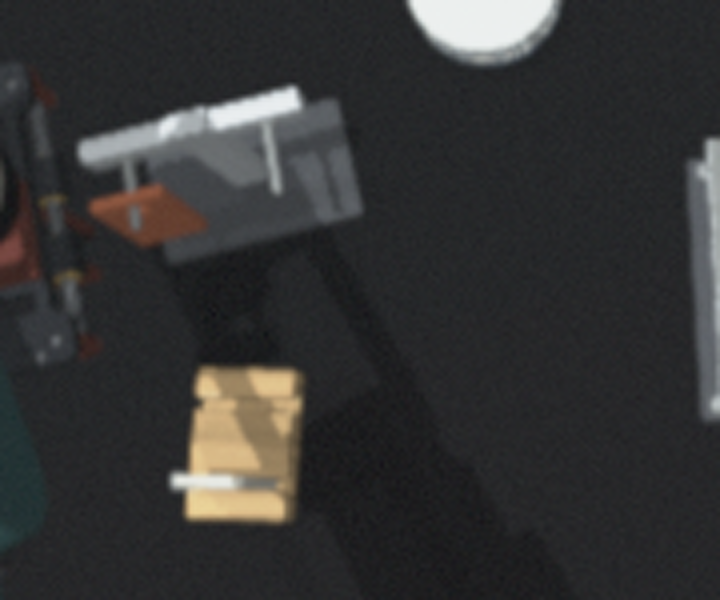

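```bash
python3 - <<'E'
from h import *
swpick([374.8,346],-18,0.0)
hang1(-50,-18,0.0)
s=snap('side');crop(s,(130,200,300,345),4,"b3")
if not hang2(-50,-18,0.0): 
    hang3(-50,-18,0.0)
    ctrl.move_ptp([480,150,260],ori(0.0));st()
s=snap('side');crop(s,(130,200,300,345),4,"b4");s=snap('top');crop(s,(80,140,260,290),4,"b4t")
E
```

```text
grip t 36.4 [374.9 328.1  95.2] F [-0.1 -1.1  3.6] w 7.5
pre t 38.4 [540.  267.6 171.9] F [0.3 0.  0. ] w 7.8
in False t 39.8 [596.9 283.  168.3] F [-0.2 -0.7 -0.8] w 8.1
low True t 40.2 [597.2 283.  162.8] F [0.8 0.2 4.1] w 7.8
 t 42.4 [480.9 150.  259.6] F [0.1 0.6 0.7] w 19.4
```

View pics/b4.png

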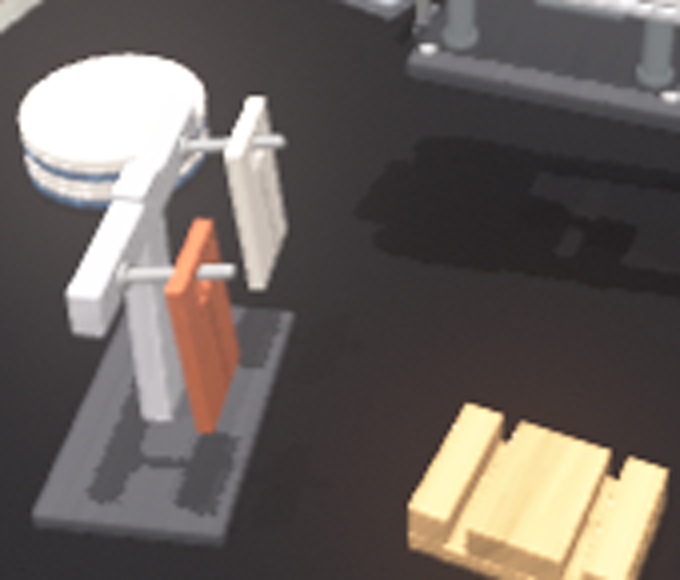

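View pics/b4t.png

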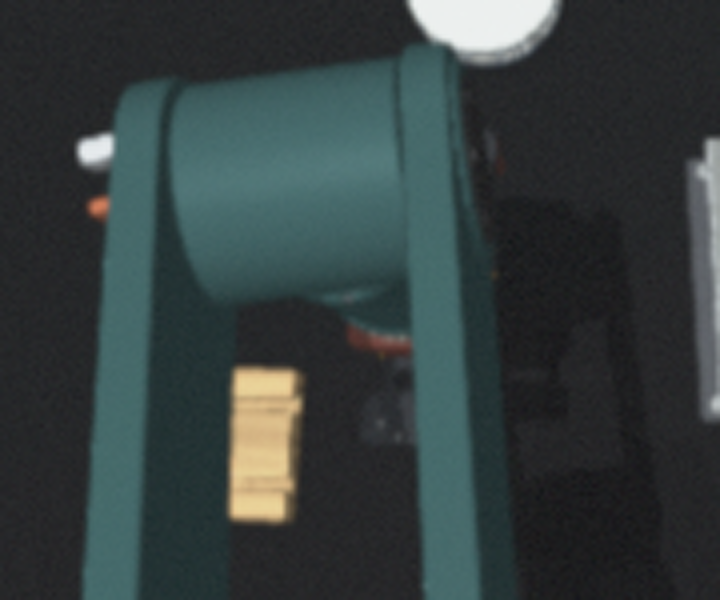

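```bash
cat >> h.py <<'E'
HUB=np.array([560.0,-343.6]);WA=None
def rim(phi,dz=0):
    c,s_=np.cos(LY),np.sin(LY);d=63*np.sin(phi)
    return np.array([HUB[0]+c*d,HUB[1]+s_*d,92+63*np.cos(phi)+6+dz])
def stroke(p0,p1,n=5,v=90,a=None):
    ctrl.set_gripper(0.4)
    pose=rim(p0,50)
    ctrl.servo_line(pose,ori(a),v=250)
    ctrl.servo_line(rim(p0),v=150)
    ctrl.set_gripper(0.0,35);st('grip')
    for k in range(1,n+1):
        ctrl.servo_line(rim(p0+(p1-p0)*k/n),v=v)
    st('end');ctrl.set_gripper(0.4);ctrl.servo_line(rim(p1,50),v=200)
E
python3 - <<'E'
from h import *
p=rim(-.65,100);a=best(p,LY+np.pi/2);print(a);open('wa','w').write(str(a))
t=snap('top');s=snap('side')
import pickle;pickle.dump((t,s),open('S1.pkl','wb'))
crop(s,(200,110,340,240),5,"c0");crop(t,(220,140,390,260),4,"c0t")
ctrl.move_ptp(p,ori(a));st()
ctrl.set_gripper(.4);ctrl.servo_line(rim(-.65,40))
s=snap('side');crop(s,(200,90,340,220),5,"c1");s=snap('top');crop(s,(250,140,400,260),5,"c1t")
E
```

```text
4.77978898038469
 t 44.4 [ 522.4 -345.   248.2] F [ 1.2  0.  -0.5] w 19.5
```

View pics/c0.png

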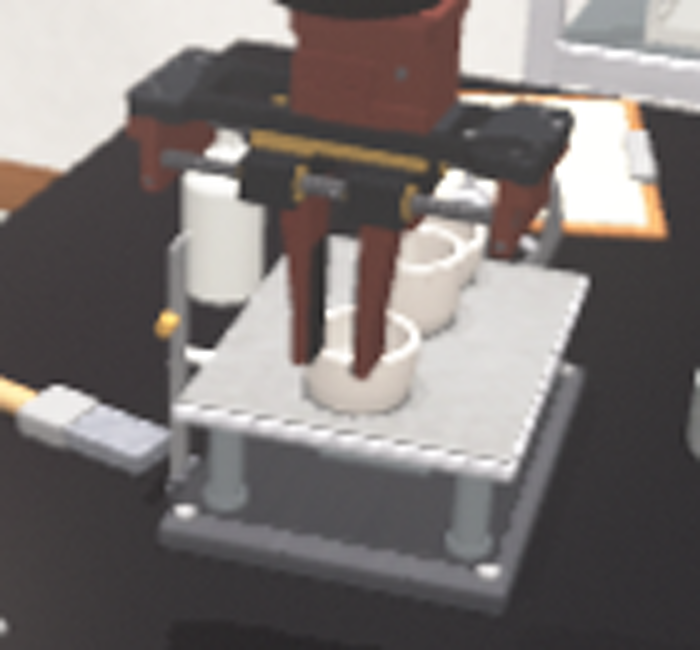

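View pics/c0t.png

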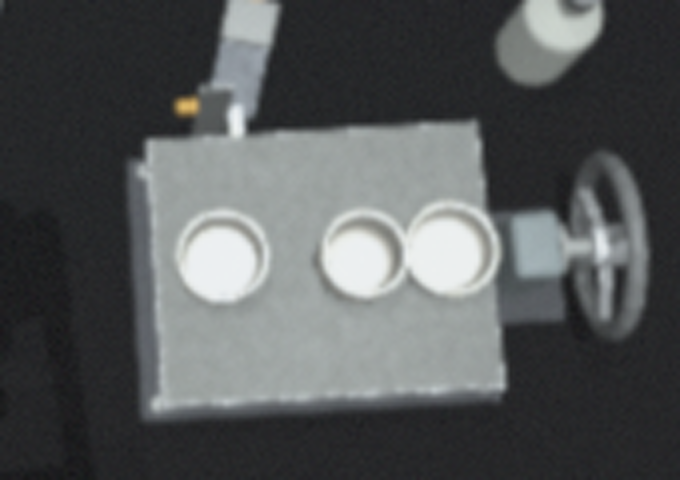

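View pics/c1.png

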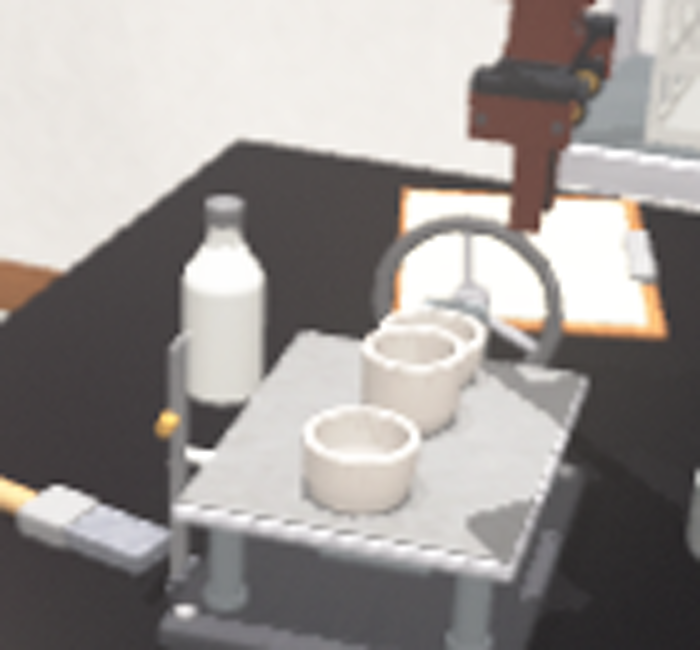

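View pics/c1t.png

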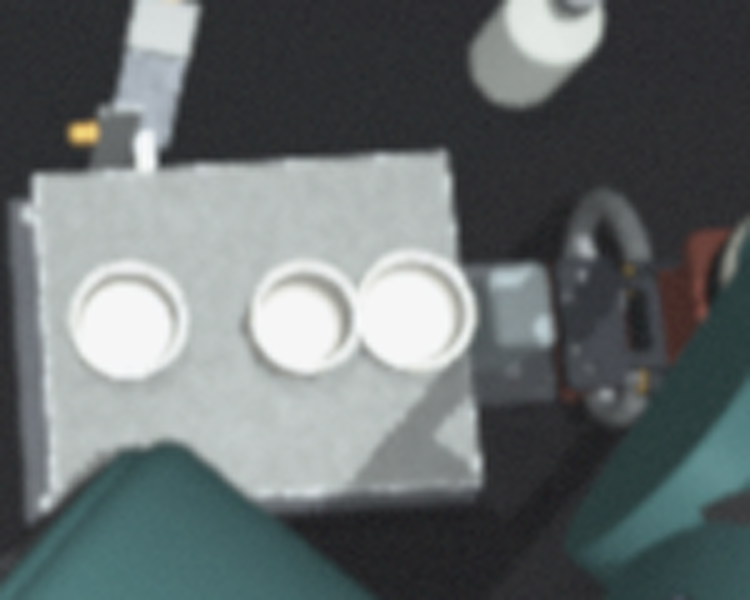

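```bash
python3 - <<'E'
from h import *
a=float(open('wa').read())
s0=snap('side')
stroke(-.65,.65,a=a)
s=snap('side');crop(s,(200,90,340,220),5,"c2")
print(np.abs(s['img'][140:200,230:320].astype(int)-s0['img'][140:200,230:320]).mean())
E
```

```text
grip t 47.0 [ 522.5 -347.   149.1] F [-0.5 -1.9  3.4] w 13.6
end t 48.6 [ 598.6 -341.1  148.5] F [-0.3 -0.4  3. ] w 13.7
12.996234567901235
```

View pics/c2.png

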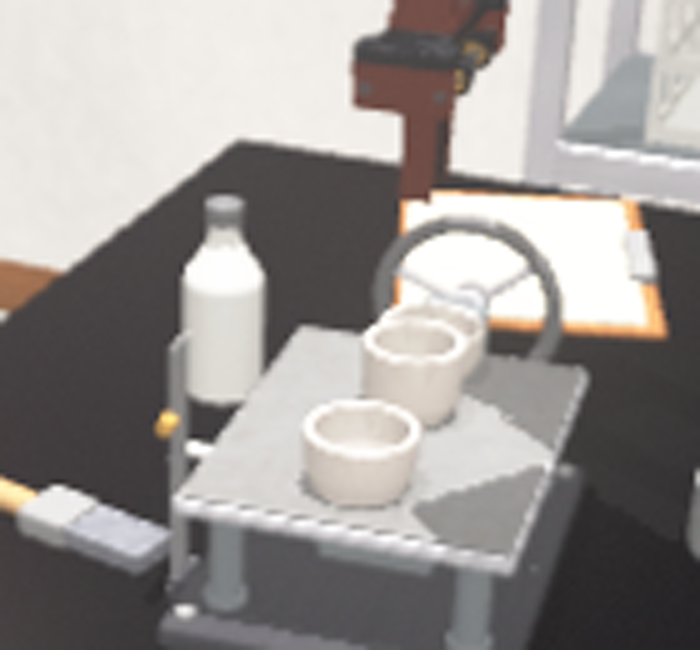

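```bash
python3 - <<'E'
from h import *
a=float(open('wa').read())
for i in range(6):
    stroke(-.65,.65,a=a)
s=snap('side');t=snap('top')
import pickle;pickle.dump((t,s),open('S2.pkl','wb'))
crop(s,(200,90,340,220),5,"c3");crop(s,(225,150,265,190),15,"c3z")
E
```

```text
grip t 51.3 [ 522.5 -347.   149.1] F [-0.  -2.5  2.4] w 13.3
end t 52.9 [ 598.1 -341.1  148.2] F [-0.2 -2.2  1.8] w 13.5
grip t 55.5 [ 522.6 -347.1  149.1] F [ 1.1 -1.1  2.3] w 13.3
end t 57.2 [ 598.3 -341.1  148.3] F [-0.8 -2.1  1.6] w 13.2
grip t 59.8 [ 522.6 -347.   149.1] F [-1.3 -1.9  2.8] w 13.5
end t 61.4 [ 598.2 -341.1  148.5] F [-0.3 -1.3  3.9] w 13.4
grip t 64.0 [ 522.6 -347.1  149.1] F [ 0.4 -1.7  2.5] w 13.3
end t 65.7 [ 598.1 -341.1  148.1] F [-1.4 -2.7  0.2] w 13.4
grip t 68.3 [ 522.6 -347.   149.1] F [-0.  -1.5  2.9] w 13.0
end t 69.9 [ 598.4 -341.1  148.7] F [-0.1 -1.   4.2] w 13.4
grip t 72.5 [ 522.6 -347.1  149.1] F [-0.3 -2.1  3.6] w 13.7
end t 74.2 [ 598.  -341.1  148. ] F [-0.2 -2.1 -0.5] w 13.0
```

View pics/c3.png

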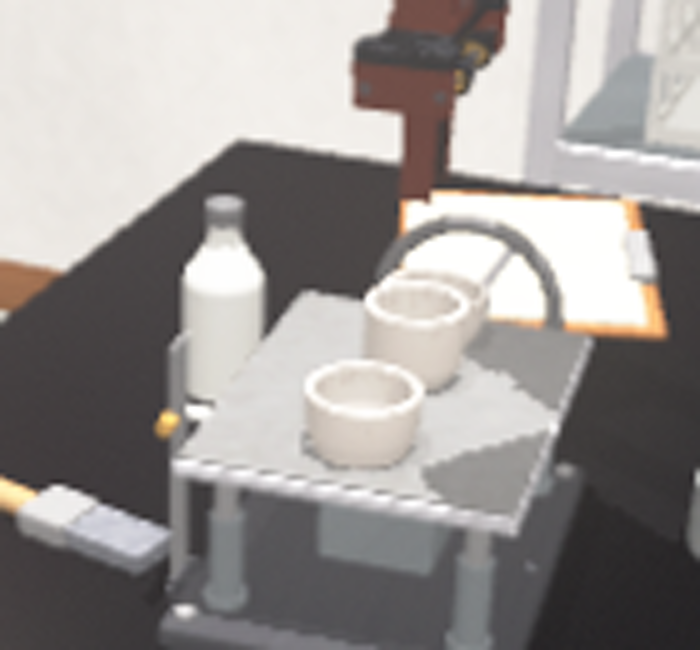

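View pics/c3z.png

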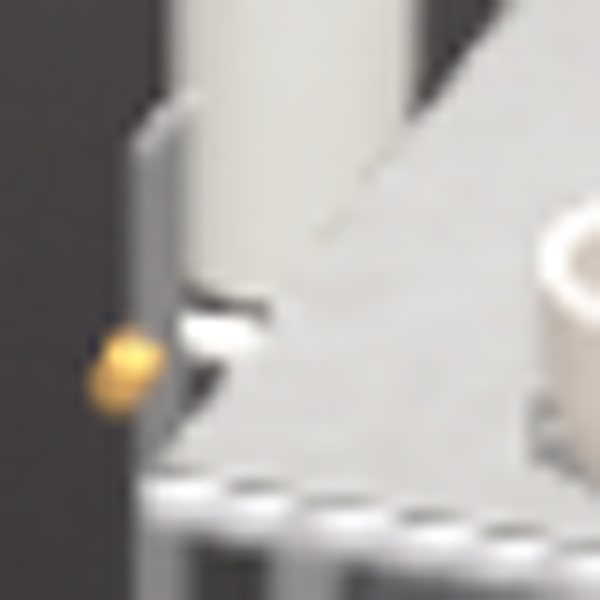

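```bash
cat > m.py <<'E'
from h import *
import pickle
np.set_printoptions(precision=2,suppress=True)
for f in('S1.pkl','S2.pkl'):
    t,s=pickle.load(open(f,'rb'))
    for n,c,b in(('top',t,(255,150,300,180)),('side',s,(225,150,265,195))):
        l,tp,r,bt=b;im=c['img'][tp:bt,l:r].astype(float)
        w=np.clip(im[:,:,0]-im[:,:,2]-40,0,None)
        yy,xx=np.mgrid[tp:bt,l:r]
        # restrict to blob nearest max
        i=np.unravel_index(w.argmax(),w.shape);m=(abs(yy-yy[i])<5)&(abs(xx-xx[i])<5);w=w*m
        print(f,n,'brass',(w*xx).sum()/w.sum(),(w*yy).sum()/w.sum())
    if f=='S1.pkl':
        crop(t,(262,155,302,185),18,'z1t')
        crop(s,(226,150,256,195),13,'z1s')
    else:
        crop(t,(262,155,302,185),18,'z2t')
        crop(s,(226,150,256,195),13,'z2s')
for y in(-150,-60):
  for z in (88,130,173):print(y,z,proj(s,[655,y,z]),proj(t,[655,y,z]))
E
python3 m.py; cd pics; python3 -c "
import cv2,numpy as np
a=[cv2.imread(f) for f in('z1s.png','z2s.png')];cv2.imwrite('zs.png',np.hstack(a))
a=[cv2.imread(f)[:,:400] for f in('z1t.png','z2t.png')];cv2.imwrite('zt.png',np.hstack(a))"
```

```text
S1.pkl top brass 266.369387755102 166.1122448979592
S1.pkl side brass 232.9416445623342 174.10875331564986
S2.pkl top brass 266.3787878787879 166.1077441077441
S2.pkl side brass 232.94684684684685 174.1009009009009
-150 88 [247.82 169.33] [304.73 169.33]
-150 130 [248.   157.55] [306.77 165.55]
-150 173 [248.19 145.05] [309.03 161.37]
-60 88 [236.19 181.65] [274.9  168.76]
-60 130 [236.16 169.33] [275.79 164.95]
-60 173 [236.13 156.23] [276.78 160.75]
```

View pics/zs.png

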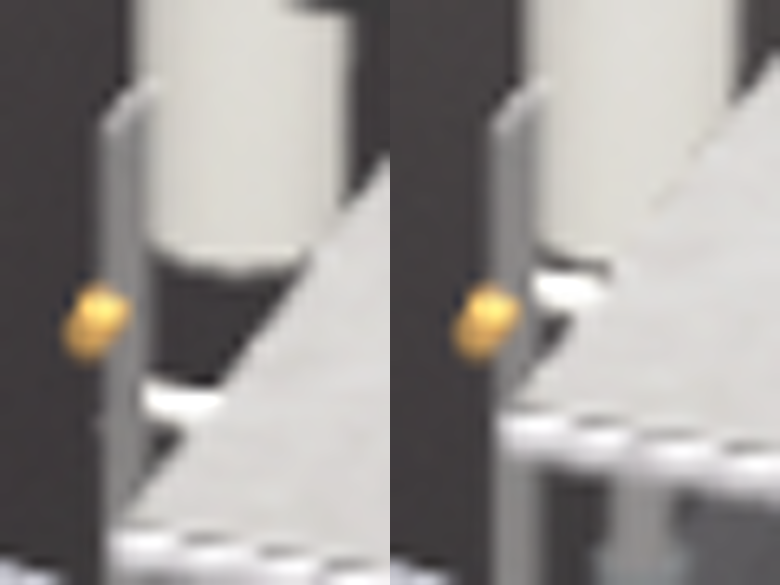

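View pics/zt.png

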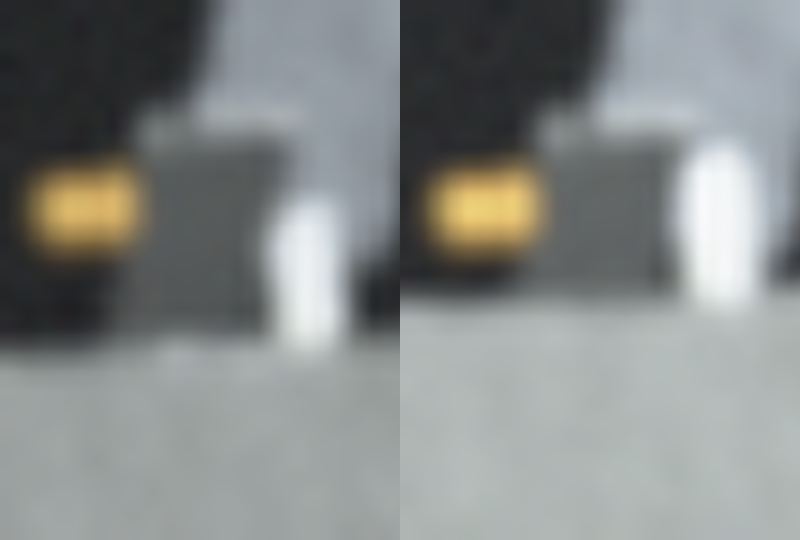

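```bash
cat > m2.py <<'E'
from h import *
import pickle
np.set_printoptions(precision=2,suppress=True)
t,s=pickle.load(open('S1.pkl','rb'));t2,s2=pickle.load(open('S2.pkl','rb'))
Z=lambda p:(226+(p[0]+.5)/13-.5,150+(p[1]+.5)/13-.5)
Y=lambda p:(262+(p[0]+.5)/18-.5,155+(p[1]+.5)/18-.5)
print('rule L',tri(t,Y((138,122)),s,Z((105,128))))
print('rule R',tri(t,Y((298,115)),s,Z((155,80))))
print('clip',tri(t,(266.37,166.11),s,(232.94,174.1)))
print('ptr0',tri(t,Y((308,215)),s,Z((143,398))))
print('ptr1',tri(t2,Y((718-400,160)),s2,Z((533-390,286))))
E
python3 m2.py
```

```text
rule L (array([653.19, -38.85, 172.36]), np.float64(0.08652355523004406))
rule R (array([653.45, -63.84, 173.68]), np.float64(1.8514300219895459))
clip (array([652.19, -32.59, 127.58]), np.float64(1.0748668977486138))
ptr0 (array([661.09, -71.81,  86.4 ]), np.float64(3.467739772304711))
ptr1 (array([661.45, -71.43, 116.48]), np.float64(4.589079362687505))
```

```bash
cat > m3.py <<'E'
from h import *
import pickle
from scipy.optimize import fsolve
np.set_printoptions(precision=1,suppress=True,linewidth=150)
def yz(s,uv,y):
    o,d=ray(s,uv);p=o+d*(y-o[1])/d[1];return p
for f in('S1.pkl','S2.pkl'):
    t,s=pickle.load(open(f,'rb'))
    g=s['img'].astype(float).mean(2)
    r0=176 if f=='S1.pkl' else 167
    print(g[r0:r0+11,234:246].round())
    print('top');g=t['img'].astype(float).mean(2);print(g[160:174,272:286].round())
E
python3 m3.py
```

```text
[[136. 130. 131. 100.  67.  59.  60.  61.  61.  61.  63. 176.]
 [122. 131. 131.  99.  66.  60.  61.  60.  60.  60. 130. 199.]
 [115. 132. 130.  99.  65.  60.  60.  61.  61. 103. 180. 208.]
 [115. 131. 130. 181. 156. 119.  87.  61.  78. 169. 212. 216.]
 [115. 131. 129. 237. 254. 254. 254. 254. 244. 219. 218. 217.]
 [118. 131. 129. 200. 244. 250. 254. 253. 238. 222. 219. 219.]
 [126. 132. 128. 133. 147. 178. 221. 226. 220. 217. 218. 218.]
 [123. 132. 128. 104.  77.  99. 183. 214. 214. 212. 213. 212.]
 [120. 132. 127.  98.  66. 131. 197. 216. 216. 216. 214. 214.]
 [121. 131. 127.  97. 130. 186. 210. 213. 213. 214. 215. 214.]
 [124. 133. 127. 122. 179. 211. 214. 214. 212. 213. 213. 212.]]
top
[[ 96. 145. 160. 162. 164. 161. 161. 157. 156. 156. 153. 148. 133.  85.]
 [118. 154. 166. 165. 165. 172. 168. 159. 156. 155. 151. 147. 130.  79.]
 [115. 129. 133. 132. 129. 140. 151. 156. 156. 151. 148. 143. 117.  71.]
 [100. 101. 100.  97.  95. 108. 137. 155. 157. 150. 147. 139. 107.  61.]
 [ 91.  90.  88.  89.  89. 105. 138. 155. 158. 153. 147. 135.  93.  53.]
 [ 89.  89.  89.  88.  92. 117. 150. 
[... 1641 characters left out ...]
. 231. 241. 237. 209. 172. 155. 106.  59.]
 [100. 101. 101. 101. 110. 177. 240. 245. 242. 218. 178. 155. 100.  48.]
 [101. 101. 101. 100. 113. 182. 241. 245. 243. 224. 182. 155.  96.  48.]
 [100. 100. 100. 100. 115. 183. 240. 245. 244. 225. 178. 136.  82.  47.]
 [ 98.  99.  98. 100. 105. 164. 235. 244. 243. 222. 166. 116.  68.  44.]
 [ 98. 100. 100.  97.  94. 147. 229. 243. 243. 215. 141.  85.  56.  49.]
 [103. 104. 103. 101.  93. 140. 220. 241. 240. 213. 139. 100.  98. 101.]
 [122. 125. 127. 128. 129. 154. 202. 225. 226. 205. 167. 157. 159. 166.]
 [161. 163. 162. 166. 170. 177. 188. 196. 199. 189. 179. 175. 177. 181.]
 [177. 175. 179. 182. 184. 185. 184. 184. 186. 184. 179. 177. 176. 178.]]
```

```bash
cat >> m3.py <<'E'
print('----')
for f,u,z,v in(('S1.pkl',278.95,87,180.47),('S2.pkl',279.35,117,172.0)):
    t,s=pickle.load(open(f,'rb'))
    y=onz(t,(u,169),z)[1];print(f,'y',y,yz(s,(238,v),y), yz(s,(238,v),y+2))
E
python3 m3.py | sed -n '/----/,$p'
```

```text
----
S1.pkl y -72.29201540661259 [654.6 -72.3  86. ] [653.6 -70.3  87.2]
S2.pkl y -71.33527903983682 [654.1 -71.3 115.8] [653.2 -69.3 117. ]
```

```bash
cat > meas.py <<'E'
from h import *
def yz(s,uv,y):
    o,d=ray(s,uv);return o+d*(y-o[1])/d[1]
def meas(name=None):
    s=snap('side');g=s['img'].astype(float).mean(2)
    print(g[155:182,237:241].round().T)
    if name: crop(s,(226,145,261,190),13,name)
    return s
E
python3 - <<'E'
from meas import *
a=float(open('wa').read())
for i in range(2): stroke(-.65,.65,a=a)
np.set_printoptions(linewidth=200,suppress=True)
meas('d1')
E
```

```text
grip t 76.9 [ 522.6 -347.   149.1] F [ 0.8 -2.4  3.2] w 13.4
end t 78.5 [ 598.7 -341.1  148.8] F [0.3 0.2 4.7] w 13.3
grip t 81.1 [ 522.6 -347.   149.1] F [ 0.3 -0.9  2.8] w 13.2
end t 82.8 [ 597.9 -341.1  147.9] F [-1.  -3.  -0.6] w 13.3
[[183. 206. 189. 170. 166. 166. 167. 166. 167. 165. 166. 166. 166. 216. 241. 203. 127. 103. 104. 103. 164. 195. 208. 216. 232. 225. 207.]
 [201. 209. 200. 196. 196. 195. 196. 197. 197. 197. 196. 196. 195. 243. 255. 239. 132.  77.  86. 180. 208. 213. 213. 219. 192. 229. 220.]
 [207. 207. 207. 206. 207. 207. 206. 207. 207. 207. 207. 207. 207. 238. 255. 248. 149. 103. 166. 214. 218. 214. 214. 217. 172. 244. 228.]
 [212. 212. 211. 212. 212. 211. 212. 212. 212. 211. 211. 211. 211. 232. 255. 250. 203. 189. 210. 215. 216. 217. 213. 213. 178. 250. 232.]]
```

View pics/d1.png

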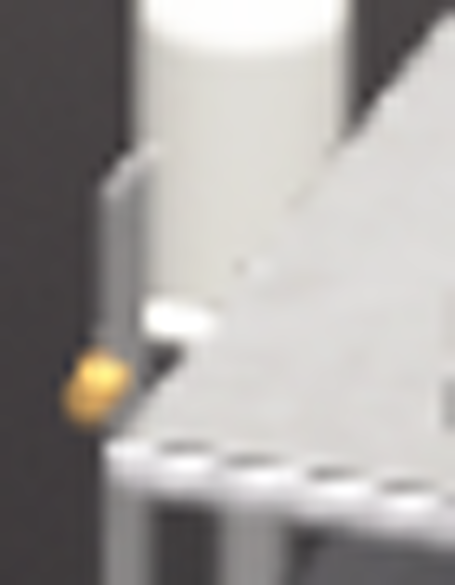

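```bash
cat > probe.py <<'E'
from h import *
def probe(zt):
    ctrl.set_gripper(0.0,5)
    xy=lw(-75,40);p=np.r_[xy,250.];a=best(p,LY)
    ctrl.move_ptp(p,ori(a));ctrl.servo_line(np.r_[xy,zt+25+8],v=200)
    r=ctrl.servo_line(np.r_[xy,zt+25-6],v=10,until_force=3);st('probe %s'%r)
    ctrl.pause(.2);z=ctrl.get_state()['ee_pos'][2];st()
    ctrl.servo_line(np.r_[xy,250.],v=250)
    return z-25
E
python3 - <<'E'
from probe import *
print(probe(134))
p=rim(-.65,100);ctrl.move_ptp(p,ori(float(open('wa').read())))
t=snap('top');s=snap('side')
import pickle;pickle.dump((t,s),open('S3.pkl','wb'))
crop(s,(200,90,340,220),5,"d2");crop(t,(250,140,400,260),5,"d2t")
E
```

```text
probe True t 87.1 [467.  -99.9 158.8] F [-0.3 -0.3  3.9] w 0.4
 t 87.3 [467.  -99.9 158.8] F [ 0.1 -0.5  5.3] w 0.3
133.80597269291505
```

View pics/d2.png

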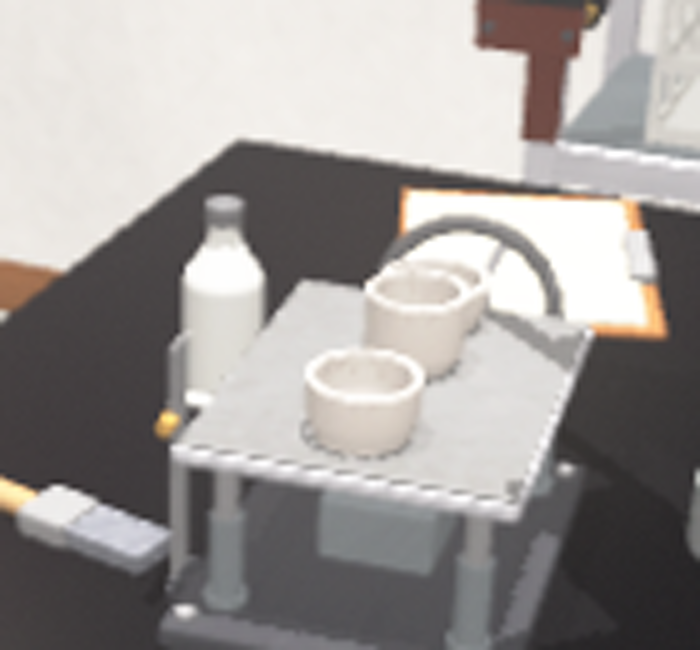

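View pics/d2t.png

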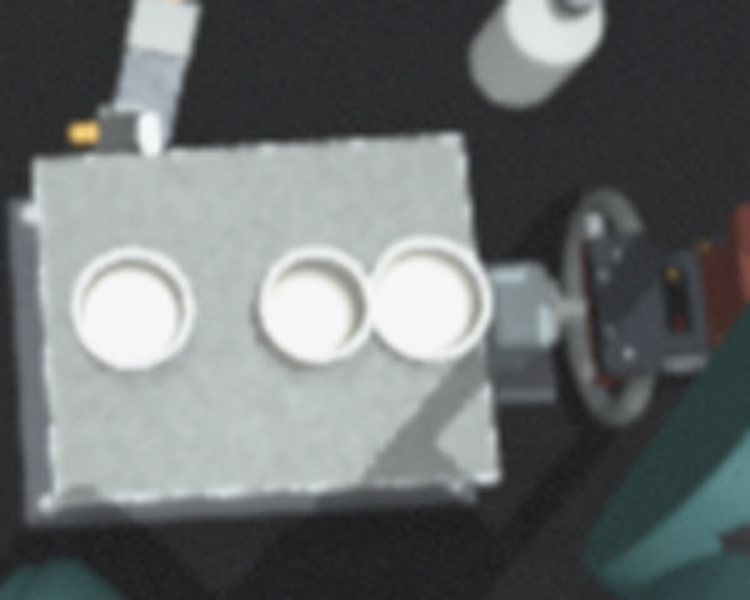

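```bash
python3 - <<'E'
from probe import *
a=float(open('wa').read())
stroke(-.35,.35,a=a,n=3)
ctrl.servo_line(rim(.35,110),v=200)
print(probe(136))
p=[420,60,300.];ctrl.move_ptp(p,ori(best(p,0.)))
t=snap('top');s=snap('side')
import pickle;pickle.dump((t,s),open('S4.pkl','wb'))
st()
crop(s,(226,145,261,190),13,'e1');crop(t,(250,140,400,260),5,"e1t");crop(s,(130,110,330,345),2.5,"e1s")
g=s['img'].astype(float).mean(2);np.set_printoptions(linewidth=200,suppress=True);print(g[160:178,237:241].round().T)
E
```

```text
grip t 91.0 [ 539.  -345.7  158.2] F [-0.1 -0.7  5.2] w 13.3
end t 92.0 [ 581.5 -342.4  157.4] F [-2.5 -1.9  4.6] w 13.5
probe True t 96.6 [467.  -99.9 161.1] F [-0.3 -0.4  5.9] w 0.5
 t 96.8 [467.  -99.9 161.1] F [-0.1  0.4  5.4] w 0.9
136.0750269144911
 t 98.2 [420.2  58.9 299. ] F [ 0.5 -0.2 -0.3] w 0.7
[[165. 165. 165. 165. 166. 166. 166. 190. 236. 217. 146. 108. 104. 102. 136. 179. 214. 217.]
 [195. 195. 195. 195. 195. 194. 195. 223. 254. 246. 179. 102.  71. 138. 186. 208. 212. 211.]
 [205. 206. 205. 206. 205. 206. 206. 217. 255. 252. 201. 116. 177. 201. 212. 215. 213. 212.]
 [210. 211. 211. 210. 209. 210. 210. 209. 254. 254. 224. 186. 215. 216. 214. 215. 213. 211.]]
```

View pics/e1.png

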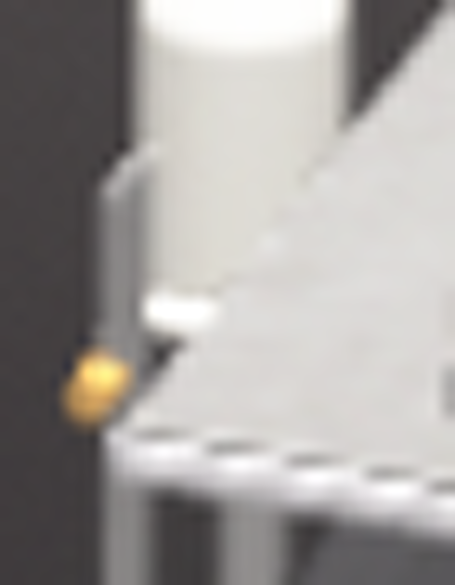

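View pics/e1s.png

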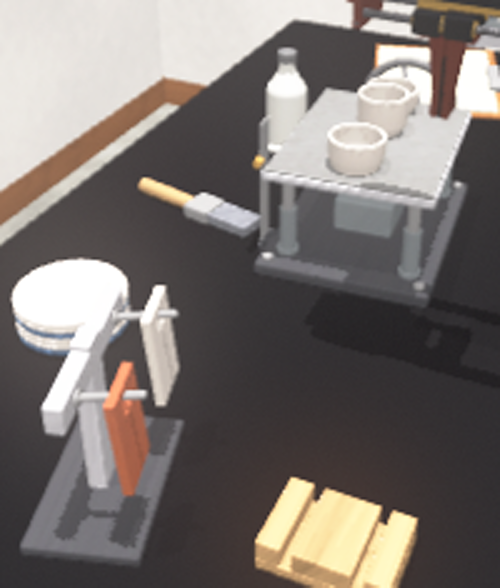

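View pics/e1t.png

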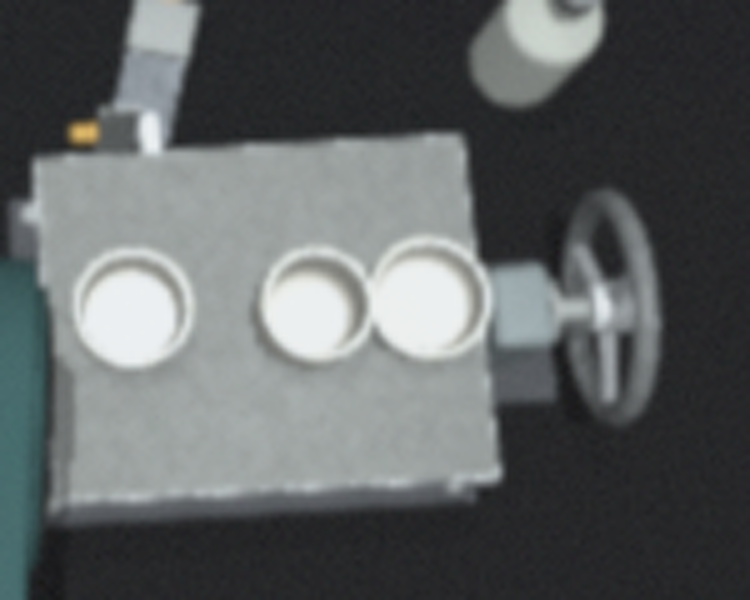

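```bash
python3 - <<'E'
from meas import *
import pickle
from chk import lf
np.set_printoptions(precision=2,suppress=True)
t,s=pickle.load(open('S4.pkl','rb'))
for v in(168.4,168.7):
    print(yz(s,(238,v),-71.8))
y=onz(t,(266.37,166.1),127.6)[1]
for v in(174.1,174.27): print('clip',y,yz(s,(232.94,v),y))
C=lambda p:(250+(p[0]+.5)/5-.5,140+(p[1]+.5)/5-.5)
for n,p,h in [('ram',(133,308),38),('cup',(316,305),50),('dish',(430,298),32)]:
    print(n,lf(onz(t,C(p),136+h)))
# swatch tilt
crop(s,(155,220,205,335),6,'f1')
E
```

```text
[654.34 -71.8  127.77]
[654.34 -71.8  126.76]
clip -32.74020306643742 [652.83 -32.74 127.53]
clip -32.74020306643742 [652.84 -32.74 126.97]
ram [ 0.6 75.8]
cup [ -4.6 -21.9]
dish [ -0.5 -88. ]
```

View pics/f1.png

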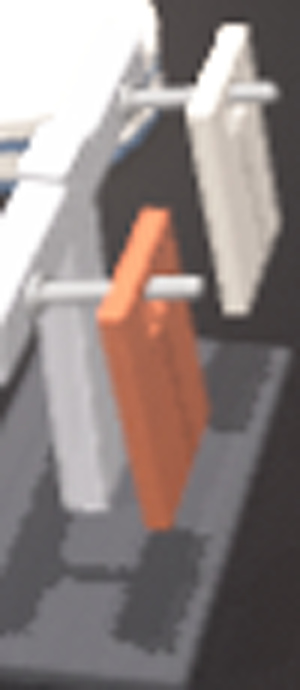

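```bash
python3 - <<'E'
from meas import *
import pickle
t,s=pickle.load(open('S4.pkl','rb'))
C=lambda p:(155+(p[0]+.5)/6-.5,220+(p[1]+.5)/6-.5)
c,q=np.cos(SY),np.sin(SY)
def xz(uv,yl):
    o,d=ray(s,uv);n=np.array([-q,c,0]);k=(yl-n[:2]@(np.array(o[:2])-ST))/(n@d)
    p=o+k*d;return round(c*(p[0]-ST[0])+q*(p[1]-ST[1]),1),round(p[2],1)
# left (far,+x) and right edges of +y end face
for nm,yl,tp,bt in(('red',75,[(102,316),(122,318)],[(147,525),(168,525)]),('white',-25,[(192,115),(212,118)],[(226,312),(246,312)])):
    for a,b in zip(tp,bt):
        A,B=xz(C(a),yl),xz(C(b),yl);print(nm,A,B,np.arctan2(A[0]-B[0],A[1]-B[1]))
for y in(50,-50):
    P=np.r_[sw(-30,y),159];print(((proj(s,P)-[155,220])*6))
E
```

```text
red (np.float64(-8.2), np.float64(166.4)) (np.float64(-14.9), np.float64(78.4)) 0.07598975881433298
red (np.float64(-14.3), np.float64(166.4)) (np.float64(-21.9), np.float64(79.4)) 0.0871351246882935
white (np.float64(-8.3), np.float64(165.2)) (np.float64(-14.6), np.float64(77.2)) 0.07146897653386573
white (np.float64(-15.3), np.float64(164.7)) (np.float64(-22.0), np.float64(78.1)) 0.07721339234484452
[194.34694053 282.5071475 ]
[270.38177955  88.16783201]
```

Both swatches tilt about 0.08 rad (limit 0.2). Their holes sit near x = -12 in the stand frame, inside the allowed range. I'm handing in.

```bash
python3 - <<'E'
from h import *
ctrl.pause(0.5);st();print(ctrl.job_done());st()
E
```

```text
t 98.7 [420.1  59.9 300. ] F [-0.2  0.3 -0.3] w 0.3
the job is handed in; nothing more can be done
None
the job is handed in; nothing more can be done
```

The job is handed in at about 99 s of the 210 s allowed. `ctrl.job_done()` gives no verdict, so the checks below are my own.

- **Tableware:** the cup, ramekin and dip dish were on the bench; there was no beaker. I stood all three on the platform while it was down. The cup was then knocked about 22 mm and pushed the dish, and I left them where they ended up, touching. The last picture shows all three upright and inside the limits. Their centres in the platform frame (mm) are ramekin (1, 76), cup (-5, -22) and dish (0, -88).
- **Lift:** I raised it in nine full cranks and one short one. Each full crank turned the wheel only about 1.1 rad of the 1.3 rad commanded, so I went by measurement.
    - **Fingertip touch:** the platform is at 136.1 mm, which puts the pointer at 128.1 mm.
    - **Camera:** the pointer reads about 127.3 mm and the clip about 127.3 mm (each within about 0.5 mm), so they are level within the 2 mm limit. The camera reads about 0.7 mm low here.
- **Swatches:** the brownish one hangs on the left peg and the white one on the right. Both tilt about 0.08 rad and sit about 7 mm towards the tip from the middle of the peg.
- **Other items:** the plates, brush and bottle look unmoved in the pictures. The tape was not in view in the last ones, and the arm did not work near it.
- **Disagreement:** my early estimates of the pointer height differed by 3–4 mm between the two cameras, because the tip is partly hidden. I relied on the touch and the refined measurement instead.

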